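# Size the bangle from the top of the pile

### The job

Lift the jade-green bangle off the top of the pile in the round white dish, leaving the brass bangles there, and slide it level down the sizing cone until it stops and leave it on the cone. Then read the coloured band showing directly under its lower edge and slide the black pointer on the size board to the middle of the patches of that same colour. Leave the other green bangles and everything else on the vanity where they are.

Things in the scene. Friction and masses are not known exactly. Their poses are not given: they have to be found in the camera images.
- bangle_a: One of three jade-green bangles: loose ring 70 mm outside, 24 mm high, about 50 g, bore 50, 55 or 60 mm (each bangle another). Origin: centre of its lower face; z is its axis, upright. One of the three, any of them, starts on top of the pile in the dish; the other two on the organizer's low deck, where they stay. Lower faces start 34 mm above the table.
- bangle_b: One of three jade-green bangles: loose ring 70 mm outside, 24 mm high, about 50 g, bore 50, 55 or 60 mm (each bangle another). Origin: centre of its lower face; z is its axis, upright. One of the three, any of them, starts on top of the pile in the dish; the other two on the organizer's low deck, where they stay. Lower faces start 34 mm above the table.
- bangle_c: One of three jade-green bangles: loose ring 70 mm outside, 24 mm high, about 50 g, bore 50, 55 or 60 mm (each bangle another). Origin: centre of its lower face; z is its axis, upright. One of the three, any of them, starts on top of the pile in the dish; the other two on the organizer's low deck, where they stay. Lower faces start 34 mm above the table.
- dish: Round white ceramic dish, fixed, 124 mm across at the rim, 16 mm high, inner floor 6 mm above the table. Origin: centre of its underside. It holds the pile: two brass bangles, then one green bangle, all centred on the dish.
- spare_a: Slim brass bangle, loose, outer diameter 65 mm, bore 52 mm, 14 mm high, lowest in the pile in the dish. Origin: centre of its lower face. Must stay in the dish.
- spare_b: Slim brass bangle, loose, outer diameter 65 mm, bore 52 mm, 14 mm high, second in the pile in the dish. Origin: centre of its lower face. Must stay in the dish.
- sizer: Upright sizing cone, fixed. Origin: centre of its underside; z up. Foot 104 mm across, 30 mm high; smooth cone from 73 mm across at 30 mm height to 43 mm at 108 mm, then a blunt tip ending at 118 mm. Ivory with painted bands at heights: blue 56 to 69, yellow 69 to 82, red 82 to 95 mm. A bangle stops where the cone fills its bore, its lower edge then about 65, 78 or 91 mm high.
- cone_tip (a point): Top of the cone's rounded tip, on its axis, 118 mm above the table; the tip is 20 mm across 1 mm lower and 34 mm across 4 mm lower. A bangle that has stopped has its lower edge about two thirds up inside one coloured band, so that this band's colour shows directly under the edge.
- board: White size board lying flat, fixed, 85 x 190 x 12 mm. Origin: centre of its underside. The pointer runs along the board's y axis over the middle (x = 0). Pairs of coloured patches 28 mm long flank the track; going towards +y: grey (park, centred at y = -45 mm), red (-15 mm), yellow (+15 mm), blue (+45 mm).
- pointer_grip (a point): Grip point on the pointer, on its centre, 40 mm above the table. The pointer is an upright black block 16 mm thick along the board's y, 34 mm along its x, from just above the board to 57 mm above the table, with thin whiskers to both sides that show its position.
- pointer (a joint): Pointer travel in m, 0 to 0.12, growing towards the board's +y; the pointer's centre is at y = value - 0.060 in the board's frame. Grey centre is 0.015, red 0.045, yellow 0.075, blue 0.105. Slides with about 1.5 N of friction and stays where left. It starts in the grey part.
- organizer: Clear acrylic organizer, fixed: low front deck 90 x 260 mm, 34 mm high, carrying two green bangles; behind it (+x) a 70 mm deep tier 75 mm high with tubes up to 120 mm. Origin: centre of the front deck's underside.
- hairbrush: Pink hairbrush lying down, about 210 x 55 x 37 mm, bystander. Origin near its middle, on the table.
- perfume: Glass perfume bottle with brass cap, 35 x 60 x 109 mm, standing, bystander. Origin: centre of its underside.
- curler: Steel eyelash curler lying down, about 125 x 60 x 12 mm, bystander. Origin near its middle, on the table.
- lipstick: Upright lipstick, 24 mm across, 75 mm tall, bystander. Origin: centre of its underside.
- cream_jar: Pink cream jar, 64 mm across, 50 mm tall, bystander. Origin: centre of its underside.
Things that resemble listed ones, but are neither listed nor needed, are in the scene too. What is shaped like the board but purple is not meant.

How it is judged:
By the outcome, as a careful person would: the job done as asked, in the order asked, and still so for the second after the job is handed in, with the robot touching nothing.
It also fails if it takes over 53 s, if anything falls off the work surface, if the arm or the gripper's body presses on something with over 40 N, if the wrist force passes 120 N, or if a joint passes its speed limit or range.

### The arm

A 6-joint arm with a two-finger parallel gripper is mounted at the origin on the work surface. World frame = base frame: x ahead of the robot, y to its left, z up, the work surface at z = 0. Lengths are in m, angles in rad, forces in N, time in s.
With the tool pointing down it reaches from about 0.35 to 0.975 m from the base axis. Payload 4.9 kg.
Tool frame: the origin (TCP) lies on the centre line of the jaws, within the pads' length; the fingertips stand 11 mm ahead of it and the grasp point (between the pads) lies 8 mm behind it; z points along the fingers, y is the direction in which the jaws open and shut (so a half turn about z gives the same grasp; the last joint's range is limited). The gripper opens to 85 mm and grips with 20 to 120 N. Pads are 22 mm wide; open, the fingers measure 114 mm over their backs; the gripper's body (76 mm by 85 mm) begins 54 mm behind the grasp point. The pads swing forward as they close: fully open they stand 13 mm farther back than shut.
Start: joints at [1.176, 0.053, 1.613, -0, 1.476, -0.119], TCP at [0.17, 0.601, 0.242] pointing down, gripper open.
Joint ranges: [-3.01, 3.01], [-1.01, 2.22], [0.06, 2.58], [-1.02, 4.17], [0.09, 2.62], [-3.14, 3.14]. Speed limits (rad/s): [2.57, 2.57, 3.14, 3.14, 3.14, 3.14].

### API

Orientations are given as a rotation vector (axis times angle).
In Python, from station import ctrl gives the robot as it stands.
- The arm moves only by the shell command python3 -m crank 'ROWS' [OPENING] [FORCE]. ROWS is JSON, a list of rows, each an object of numbers: "x", "y", "z": the shift along the tool's x, y, z as a fraction of full scale; "roll": the turn about the tool's z as a fraction of full scale. In form: [{"x": .., "y": .., "z": .., "roll": ..}, ...]. A call has 1 to 10 rows; each row shifts and turns the commanded pose from where the row before left it, along the tool's axes as they then stand; what a row does not reach is not made up. Full scale, the value 1, is 0.06 m for a shift and 0.12 rad for a turn. A row lasts 1/8 s, in which the tool goes at most 62.5 mm and 10.7 degrees, less where a joint would pass 70% of its speed; a pose out of reach is approached as far as the arm can. A call with a number of a shift or a turn outside -1 to 1 is refused whole. A call with a gripper value outside its range is refused whole. OPENING is the closure, from 0 (fully open) to 1 (shut), set as the call begins (- or left out, the last holds). The fingers move at their own pace and stop on an object; FORCE is the grip in N (left out, the last holds). Time passes only in rows, so rows that do not move let the fingers close. It gives the time, the measured TCP pose, the force and the opening at its end, in the units of the state.
- ctrl.get_obs(): the state, without advancing time (a new reading comes with each control period).
- ctrl.get_image(name): name is "side" or "top"; returns a dict with "img" (420x560x3 uint8, red, green, blue), "K" (3x3 intrinsics, pixels), "rvec" (rotation vector, rad) and "tvec" (3), from world to camera coordinates, as OpenCV has them. Camera axes: x right, y down, z forward; pixel columns grow to the right and rows downward; lengths in m; the calibration is good to about 2 mm. A picture is of the moment at which its call begins. There is no depth.
- ctrl.finish_job(): hands the job in, once; it reports no verdict.
The state is a dict: "t": time; "q": joint angles; "dq": joint speeds; "effort": joint torques, N m; "tool_pos": TCP position; "tool_rot": TCP orientation; "contact_force": force on the tool from outside, world axes, zero at the start; "wrist_torque": the same for the moment, N m; "opening": finger opening in m.
Only numpy, scipy, OpenCV 4.12 (cv2) and the standard library are available. Lean on these libraries where they do the work, as an engineer would, in place of code of your own. Each camera call takes 0.05 s, during which the arm holds its last target.

## Working session

There is one attempt and no reset: what is moved stays moved. The work goes in short steps, Python scripts to look and compute and a shell command to move; the robot and the scene stay as the last step left them, time stands still between calls to the robot, and variables do not carry over. Pictures are saved under pics/ and viewed, and the job is handed in when it is done.

```bash
ls; mkdir -p pics; python3 - <<'E'
from station import ctrl
import cv2
o=ctrl.get_obs(); print({k:(v if not hasattr(v,'round') else v) for k,v in o.items()})
for n in("top","side"):
    d=ctrl.get_image(n); cv2.imwrite(f"pics/{n}0.png",d["img"][:,:,::-1]); print(n,d["K"],d["rvec"],d["tvec"])
E
```

```text
pics
{'t': 0.0, 'q': array([ 1.17599823e+00,  5.33946462e-02,  1.61426851e+00, -4.52933677e-05,
        1.47596187e+00, -1.19032820e-01]), 'dq': array([ 7.39912209e-04,  1.33844463e-03, -3.19655182e-04, -1.36946873e-04,
        9.09151706e-05,  2.11767546e-03]), 'effort': array([ 2.64501585e-03, -3.93682551e+01, -3.70177317e+01,  3.59040473e-05,
        7.12262525e-03, -7.80716164e-06]), 'tool_pos': array([0.16998311, 0.60083675, 0.24105477]), 'tool_rot': array([-4.31727896e-01, -3.11130764e+00,  3.10518671e-03]), 'contact_force': array([-0.42626215,  0.41575796,  0.08924966]), 'wrist_torque': array([ 0.02880727, -0.06679758, -0.0409852 ]), 'opening': 0.08514525435609946}
top [[400.80272069   0.         280.62285542]
 [  0.         400.80272069 212.91204965]
 [  0.           0.           1.        ]] [ 2.19855212 -2.13742884  0.08010503] [0.00206056 0.5728028  1.1478035 ]
side [[479.99037156   0.         278.15835184]
 [  0.         479.99037156 204.92139076]
 [  0.           0.           1.        ]] [ 2.31546263 -0.57067567  0.2456479 ] [-0.49359249  0.25836969  1.0843557 ]
```

View pics/top0.png

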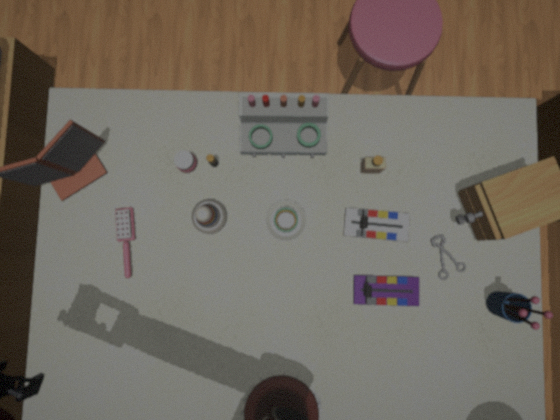

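View pics/side0.png

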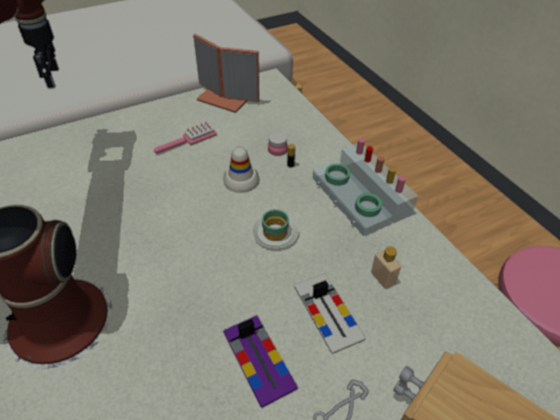

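The top view shows the dish with the pile at (286,219), the cone at (208,215) and the white board at (376,224). The purple decoy board is at (386,290), and the other two green bangles are on the organizer at (261,137) and (308,135). I'll enlarge these to confirm.

```bash
cat > h.py <<'E'
import numpy as np, cv2
from station import ctrl
def cam(n):
    d=ctrl.get_image(n); return d
def px2w(d,u,v,z):
    R=cv2.Rodrigues(np.array(d["rvec"],float))[0]; t=np.array(d["tvec"],float).ravel()
    c=-R.T@t; r=R.T@np.linalg.inv(d["K"])@np.array([u,v,1.]); return c+r*(z-c[2])/r[2]
def w2px(d,p):
    return cv2.projectPoints(np.array(p,float).reshape(-1,3),np.array(d["rvec"],float),np.array(d["tvec"],float),np.array(d["K"],float),None)[0].reshape(-1,2)
def crop(d,u0,u1,v0,v1,s,name):
    cv2.imwrite(name,cv2.resize(d["img"][v0:v1,u0:u1,::-1],None,fx=s,fy=s,interpolation=cv2.INTER_CUBIC))
E
python3 - <<'E'
from h import *
t=cam("top"); s=cam("side")
import pickle; pickle.dump((t,s),open("im0.pkl","wb"))
crop(t,180,330,180,260,5,"pics/t_a.png"); crop(t,335,425,195,315,5,"pics/t_b.png"); crop(s,210,350,130,260,4,"pics/s_a.png")
E
```

```text
(no output)
```

View pics/t_a.png

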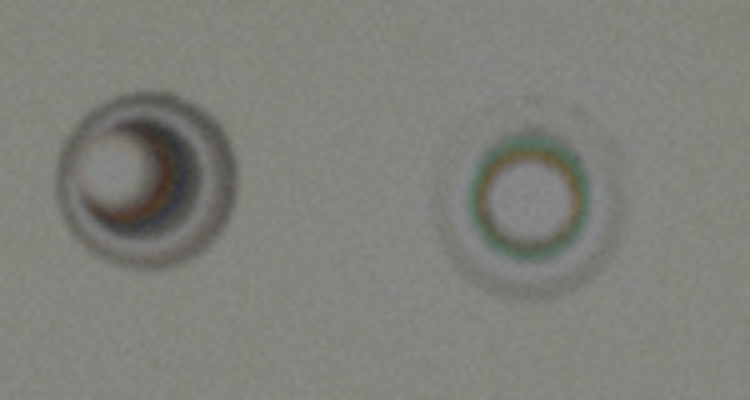

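View pics/t_b.png

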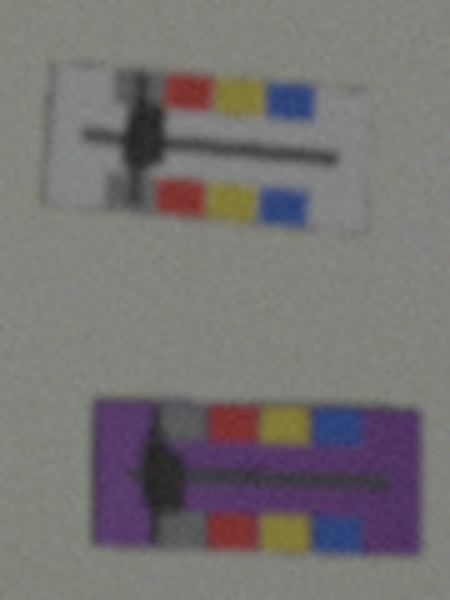

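View pics/s_a.png

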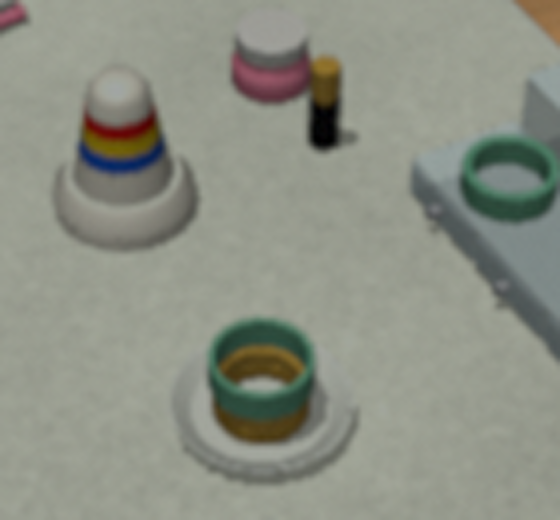

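```bash
cat > m.py <<'E'
from h import *
import pickle
from scipy.optimize import least_squares
t,s=pickle.load(open("im0.pkl","rb"))
def hsv(d): return cv2.cvtColor(cv2.GaussianBlur(d["img"],(3,3),0),cv2.COLOR_RGB2HSV).astype(int)
def blobs(d,lo,hi,smin,vmin,box,amin=8):
    H=hsv(d); h=H[...,0]; m=((h>=lo)&(h<=hi)) if lo<hi else ((h>=lo)|(h<=hi))
    m&=(H[...,1]>smin)&(H[...,2]>vmin); mm=np.zeros(m.shape,np.uint8)
    u0,u1,v0,v1=box; mm[v0:v1,u0:u1]=m[v0:v1,u0:u1]
    n,l,st,c=cv2.connectedComponentsWithStats(mm)
    return mm,[(st[i,4],c[i].round(2)) for i in range(1,n) if st[i,4]>=amin]
def ringpred(d,xy,z0,z1,r):
    a=np.linspace(0,2*np.pi,72,endpoint=False); P=[]
    for z in(z0,z1): P+= [[xy[0]+r*np.cos(b),xy[1]+r*np.sin(b),z] for b in a]
    h=cv2.convexHull(w2px(d,P).astype(np.float32)).reshape(-1,2); M=cv2.moments(h.reshape(-1,1,2)); return np.array([M["m10"],M["m01"]])/M["m00"],M["m00"]
E
cat > m1.py <<'E'
from m import *
for n,d,box in(("top",t,(262,312,195,245)),("side",s,(255,295,200,245))):
    m,b=blobs(d,60,90,50,30,box,5); print(n,b)
    h=cv2.convexHull(np.argwhere(m)[:,::-1].astype(np.int32)); M=cv2.moments(h); c=np.array([M["m10"],M["m01"]])/M["m00"]
    f=lambda p: ringpred(d,p,.034,.058,.035)[0]-c
    r=least_squares(f,[.5,0],x_scale=.1); print(" green hull",c,M["m00"],"xy",r.x, ringpred(d,r.x,.034,.058,.035))
for nm,lo,hi in(("red",170,8),("yel",18,35),("blu",100,125)):
    print(nm,"top",blobs(t,lo,hi,60,40,(335,425,195,250))[1], "cone top",blobs(t,lo,hi,50,20,(185,235,190,240))[1],"side",blobs(s,lo,hi,60,40,(220,262,140,190))[1])
E
python3 m1.py
```

```text
top []m1.py:4: RuntimeWarning: invalid value encountered in divide
  h=cv2.convexHull(np.argwhere(m)[:,::-1].astype(np.int32)); M=cv2.moments(h); c=np.array([M["m10"],M["m01"]])/M["m00"]
Traceback (most recent call last):
  File "m1.py", line 6, in <module>
    r=least_squares(f,[.5,0],x_scale=.1); print(" green hull",c,M["m00"],"xy",r.x, ringpred(d,r.x,.034,.058,.035))
ValueError: Residuals are not finite in the initial point.
```

```bash
python3 - <<'E'
from m import *
H=hsv(t); 
for u in range(270,304,2): print(u,H[219,u],t["img"][219,u])
print([H[215,u].tolist() for u in range(196,222,2)])
E
sed -i 's/60,90,50,30,box/55,95,28,30,box/' m1.py; sed -i 's/convexHull(np.argwhere(m)\[:,::-1\].astype(np.int32))/convexHull(np.vstack([np.argwhere(m)[:,::-1]+o for o in ([.5,.5],[-.5,-.5],[.5,-.5],[-.5,.5])]).astype(np.float32))/' m1.py; python3 m1.py
```

```text
270 [ 30   6 130] [130 129 126]
272 [ 75   8 130] [128 131 131]
274 [ 60  27 114] [100 117 107]
276 [ 26  52 103] [102  94  75]
278 [ 18  10 124] [126 126 124]
280 [120   4 133] [131 130 132]
282 [120   2 133] [132 131 131]
284 [110   6 134] [127 129 131]
286 [100   6 133] [129 131 133]
288 [105   4 134] [132 133 135]
290 [100   6 134] [133 134 135]
292 [ 90   2 131] [131 131 132]
294 [ 19  41 117] [117 109  97]
296 [ 39  46 106] [ 98 106  85]
298 [ 73  18 127] [122 130 125]
300 [ 45   4 131] [131 131 129]
302 [ 30  12 124] [123 123 118]
[[23, 18, 125], [30, 10, 131], [0, 0, 132], [105, 4, 132], [90, 2, 132], [24, 10, 130], [23, 20, 114], [16, 30, 92], [8, 77, 76], [17, 78, 65], [108, 20, 63], [40, 10, 75], [15, 5, 103]]
top [(np.int32(28), array([285.43, 210.5 ])), (np.int32(25), array([282.68, 228.8 ]))]
 green hull [285.41226178 219.1828479 ] 463.5 xy [0.55263948 0.00357865] (array([285.41226214, 219.18284756]), 481.06139733223245)
side [(np.int32(366), array([274.93, 221.22]))]
 green hull [274.97928994 221.09397013] 591.5 xy [0.55152668 0.00494567] (array([274.97928997, 221.0939706 ]), 598.0649148433004)
red top [(np.int32(68), array([371.74, 212.93])), (np.int32(69), array([370.48, 234.04]))] cone top [] side [(np.int32(62), array([239.66, 161.05]))]
yel top [(np.int32(71), array([382.2 , 213.65])), (np.int32(69), array([380.74, 235.3 ]))] cone top [] side [(np.int32(78), array([239.68, 165.46]))]
blu top [(np.int32(60), array([392.93, 214.95])), (np.int32(65), array([391.43, 235.97]))] cone top [] side [(np.int32(79), array([239.78, 170.  ]))]
```

```bash
cat > m2.py <<'E'
from m import *
def bandpred(d,xy,z0,z1):
    R=cv2.Rodrigues(np.array(d["rvec"],float))[0]; c=-R.T@np.array(d["tvec"],float).ravel()
    P=[];W=[]
    sl=15/78
    for z in np.linspace(z0,z1,14):
        r=(36.5-(z*1e3-30)*sl)/1e3
        for a in np.linspace(0,2*np.pi,180,endpoint=False):
            n=np.array([np.cos(a),np.sin(a),sl]); p=np.array([xy[0]+r*np.cos(a),xy[1]+r*np.sin(a),z])
            v=c-p; f=n@v*r/np.linalg.norm(v)**3
            if f>0: P.append(p);W.append(f)
    return np.average(w2px(d,P),axis=0,weights=W)
def solve(d,obs):
    f=lambda p: np.concatenate([bandpred(d,p,*z)-o for z,o in obs]); r=least_squares(f,[.55,.2],x_scale=.1,diff_step=1e-3); return r.x,r.fun.round(2)
if __name__=="__main__":
    B={"red":(.082,.095),"yel":(.069,.082),"blu":(.056,.069)}
    obs=[(B["red"],np.array([239.66,161.05])),(B["yel"],np.array([239.68,165.46])),(B["blu"],np.array([239.78,170.]))]
    xs,_=solve(s,obs); print("side",xs,_)
    # top: saturated crescent
    g=cv2.resize(t["img"][190:242,182:238],None,fx=12,fy=12,interpolation=cv2.INTER_CUBIC)[:,:,::-1].copy()
    def circ(xy,r,z,col):
        a=np.linspace(0,2*np.pi,100); q=w2px(t,[[xy[0]+r*np.cos(b),xy[1]+r*np.sin(b),z] for b in a])
        q=((q-[182,190]+.5)*12).astype(np.int32); cv2.polylines(g,[q],True,col,1)
    for xy in(xs,): circ(xy,.052,.015,(0,255,0)); circ(xy,.0365,.03,(255,255,0)); circ(xy,.0315,.056,(255,0,0));circ(xy,.024,.095,(0,0,255))
    cv2.imwrite("pics/cone_ov.png",g)
    # board
    obj={"red":-15,"yel":15,"blu":45}
    px={"red":[(371.74,212.93),(370.48,234.04)],"yel":[(382.2,213.65),(380.74,235.3)],"blu":[(392.93,214.95),(391.43,235.97)]}
    W=[];Y=[]
    for k in px:
        a,b=[px2w(t,*p,.012)[:2] for p in px[k]]; print(k,a,b,np.linalg.norm(a-b)); W.append((a+b)/2);Y.append(obj[k]/1e3)
    A=np.c_[np.ones(3),Y]; c=np.linalg.lstsq(A,np.array(W),rcond=None)[0]; print("board origin",c[0],"ydir",c[1],np.linalg.norm(c[1]),"ang",np.degrees(np.arctan2(c[1][1],c[1][0])))
E
python3 m2.py
```

```text
side [0.55661624 0.23163315] [-0.2   0.49  0.03  0.06  0.17 -0.55]
red [ 0.58110052 -0.25051983] [ 0.51870124 -0.24736253] 0.062479103503463355
yel [ 0.5798145  -0.28129653] [ 0.51585288 -0.27742302] 0.06407880722372748
blu [ 0.57683452 -0.31283992] [ 0.51477405 -0.30869427] 0.0621987739706213
board origin [ 0.54887043 -0.26423287] ydir [-0.06827653 -1.03043197] 1.032691499093236 ang -93.79088318508865
```

View pics/cone_ov.png

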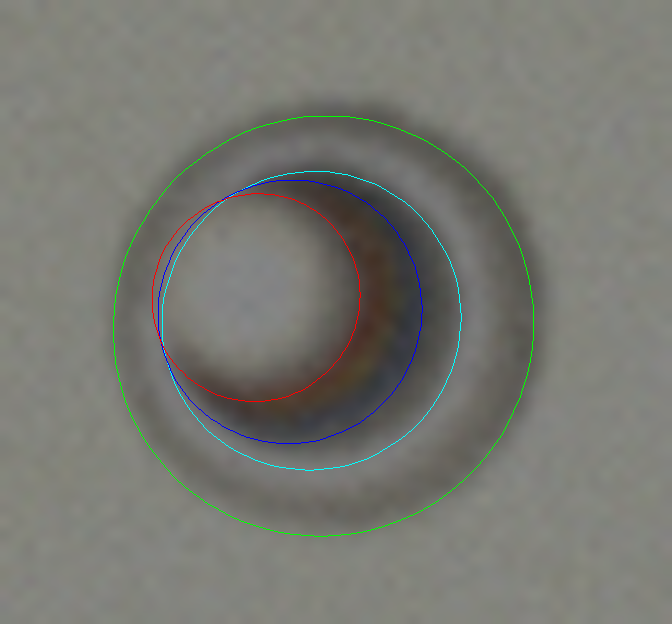

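The target is the green bangle on the dish pile, at top px (285,219) and side px (275,221). It is the only green ring on brass rings in the white dish, and the crop confirms that. The cone is at top px (209,216), and the board is the white one, not the purple. Bangle xy comes out at about (0.552, 0.004), the cone at about (0.558, 0.231). The two cameras agree within about 2 mm. I'll move above the dish now.

```bash
python3 -m crank '[{"roll":-1},{"roll":-0.75},{"x":-0.54,"y":-0.73},{"x":-0.54,"y":-0.73},{"x":-0.54,"y":-0.73},{"x":-0.54,"y":-0.73},{"x":-0.54,"y":-0.73},{"x":-0.54,"y":-0.73},{"x":-0.54,"y":-0.73}]' 0 40
```

```text
validation failed for argument at $[0]...
```

```bash
python3 -m crank '[{"x":0,"y":0,"z":0,"roll":-1},{"x":0,"y":0,"z":0,"roll":-0.75},{"x":-0.54,"y":-0.73,"z":0,"roll":0},{"x":-0.54,"y":-0.73,"z":0,"roll":0},{"x":-0.54,"y":-0.73,"z":0,"roll":0},{"x":-0.54,"y":-0.73,"z":0,"roll":0},{"x":-0.54,"y":-0.73,"z":0,"roll":0},{"x":-0.54,"y":-0.73,"z":0,"roll":0},{"x":-0.54,"y":-0.73,"z":0,"roll":0}]' 0 40
```

```text
t: 1.32
tool_pos: [0.3769, 0.2789, 0.2423]
tool_rot: [0.103, 3.139, 0.0]
contact_force: [0.3, 0.5, -0.1]
opening: 0.0854
```

```bash
python3 -m crank '[{"x":-0.54,"y":-0.73,"z":0,"roll":0},{"x":-0.54,"y":-0.73,"z":0,"roll":0},{"x":-0.54,"y":-0.73,"z":0,"roll":0},{"x":-0.54,"y":-0.73,"z":0,"roll":0},{"x":-0.54,"y":-0.73,"z":0,"roll":0},{"x":-0.54,"y":-0.73,"z":0,"roll":0},{"x":0,"y":0,"z":0.8,"roll":0},{"x":0,"y":0,"z":0.8,"roll":0},{"x":0,"y":0,"z":0,"roll":0},{"x":0,"y":0,"z":0,"roll":0}]' 0 40; cat > w.py <<'E'
import sys
from h import *
import pickle
t=cam("top"); s=cam("side"); pickle.dump((t,s),open("im_%s.pkl"%sys.argv[1],"wb"))
crop(t,*map(int,sys.argv[2].split(",")),5,f"pics/t_{sys.argv[1]}.png"); crop(s,*map(int,sys.argv[3].split(",")),5,f"pics/s_{sys.argv[1]}.png")
o=ctrl.get_obs(); print(o["t"],o["tool_pos"],o["contact_force"],o["opening"],abs(o["dq"]).max())
E
python3 w.py 1 215,345,150,270 210,340,130,250
```

```text
t: 2.58
tool_pos: [0.5539, 0.0055, 0.1481]
tool_rot: [0.103, 3.138, -0.0]
contact_force: [1.8, 0.7, -0.1]
opening: 0.0856
2.675 [0.55481468 0.00552004 0.1494777 ] [0.65670672 0.76708888 0.35462637] 0.0851916692427151 0.005170008748246293
```

View pics/s_1.png

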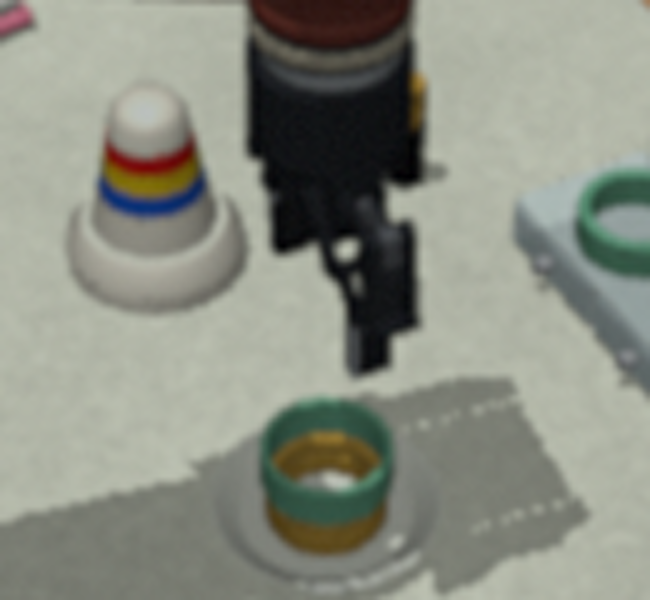

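View pics/t_1.png

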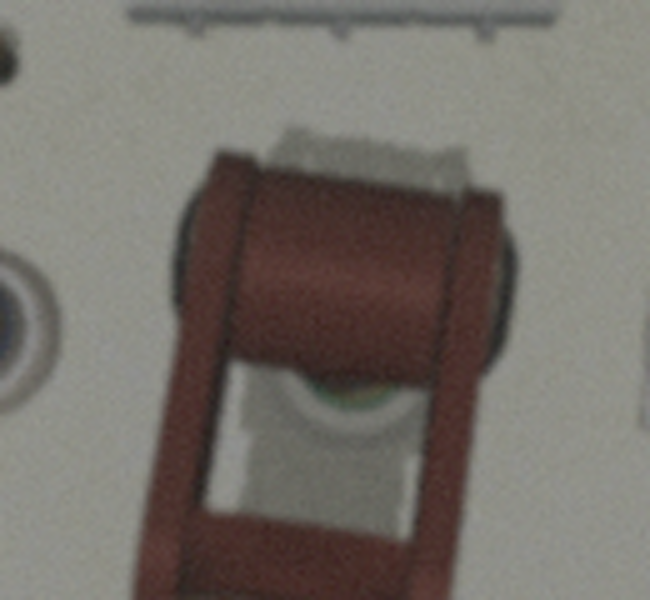

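```bash
python3 - <<'E'
from h import *
import pickle
t,s=pickle.load(open("im_1.pkl","rb"))
R=cv2.Rodrigues(s["rvec"])[0]; print("cam",-R.T@s["tvec"].ravel())
T=np.array([.5548,.0055,.1495])
for dz in(-.011,0,.002,.008):
  for dy in(-.0426,0,.0426): print(dz,dy,((w2px(s,T+[.066*dy,dy,dz])-[210,130])*5).round(0))
E
```

```text
cam [ 0.1601129  -0.73011273  0.9630758 ]
-0.011 -0.0426 [[368. 382.]]
-0.011 0 [[331. 325.]]
-0.011 0.0426 [[297. 269.]]
0 -0.0426 [[368. 366.]]
0 0 [[332. 308.]]
0 0.0426 [[297. 253.]]
0.002 -0.0426 [[368. 363.]]
0.002 0 [[332. 305.]]
0.002 0.0426 [[297. 250.]]
0.008 -0.0426 [[369. 354.]]
0.008 0 [[332. 297.]]
0.008 0.0426 [[297. 242.]]
```

```bash
python3 -m crank '[{"x":0.03,"y":-0.02,"z":0.7,"roll":0},{"x":0,"y":0,"z":0.5,"roll":0},{"x":0,"y":0,"z":0.3,"roll":0},{"x":0,"y":0,"z":0.15,"roll":0},{"x":0,"y":0,"z":0.15,"roll":0},{"x":0,"y":0,"z":0,"roll":0},{"x":0,"y":0,"z":0,"roll":0}]' 0 30; python3 w.py 2 215,345,150,270 210,340,130,250
```

```text
t: 3.55
tool_pos: [0.5518, 0.0043, 0.0391]
tool_rot: [0.103, 3.139, -0.0]
contact_force: [0.9, -0.4, 0.1]
opening: 0.0854
3.65 [0.55172163 0.00435389 0.03904688] [-0.22138872 -0.95356578  0.30634832] 0.08525347049138947 0.002945368393642132
```

View pics/s_2.png

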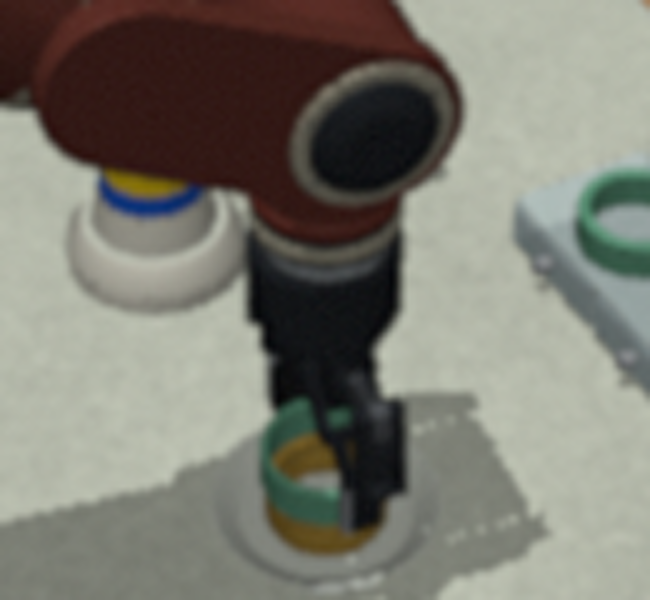

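```bash
python3 -m crank '[{"x":0,"y":0,"z":-0.06,"roll":0},{"x":0,"y":0,"z":0,"roll":0},{"x":0,"y":0,"z":0,"roll":0},{"x":0,"y":0,"z":0,"roll":0},{"x":0,"y":0,"z":0,"roll":0},{"x":0,"y":0,"z":0,"roll":0}]' 1 30; python3 w.py 3 215,345,150,270 210,340,130,250
```

```text
t: 4.4
tool_pos: [0.5517, 0.0044, 0.0426]
tool_rot: [0.103, 3.139, -0.0]
contact_force: [-1.0, -0.9, 5.2]
opening: 0.0682
4.5 [0.55173347 0.00436517 0.04260615] [-0.55738483 -0.45480231  5.76148884] 0.06882951226171673 0.001969482185632352
```

View pics/s_3.png

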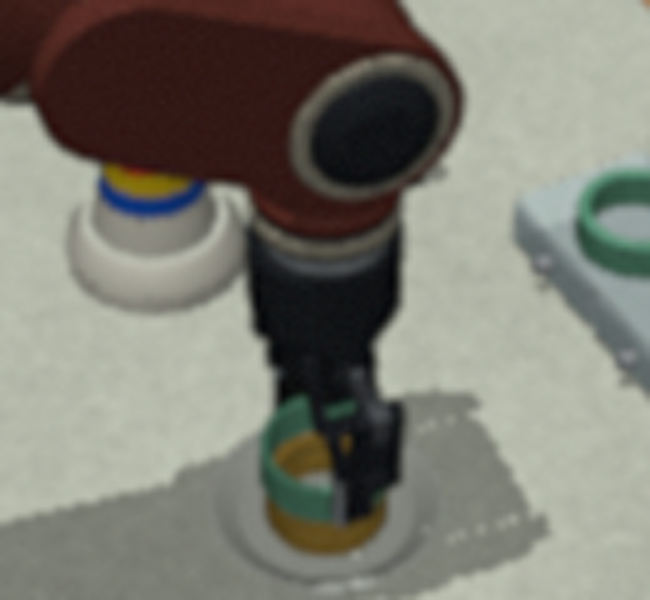

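Opening is 68.5 mm, so it grips the bangle. The finger at crop (365,490) sits on the green ring, clear of the brass. Next I'll lift it straight up.

```bash
python3 -m crank '[{"x":0,"y":0,"z":-0.1,"roll":0},{"x":0,"y":0,"z":-0.2,"roll":0},{"x":0,"y":0,"z":-0.4,"roll":0},{"x":0,"y":0,"z":-0.7,"roll":0},{"x":0,"y":0,"z":-0.7,"roll":0},{"x":0,"y":0,"z":-0.4,"roll":0},{"x":0,"y":0,"z":0,"roll":0},{"x":0,"y":0,"z":0,"roll":0}]'; python3 w.py 4 215,345,150,270 210,340,130,250
```

```text
t: 5.5
tool_pos: [0.5504, 0.0045, 0.1906]
tool_rot: [-0.103, -3.138, -0.0]
contact_force: [0.3, 0.7, -0.5]
opening: 0.0688
5.6 [0.54999735 0.00456629 0.18974717] [-0.19588427 -0.03023516 -0.64662345] 0.06866571663089084 0.0030447903720084686
```

View pics/s_4.png

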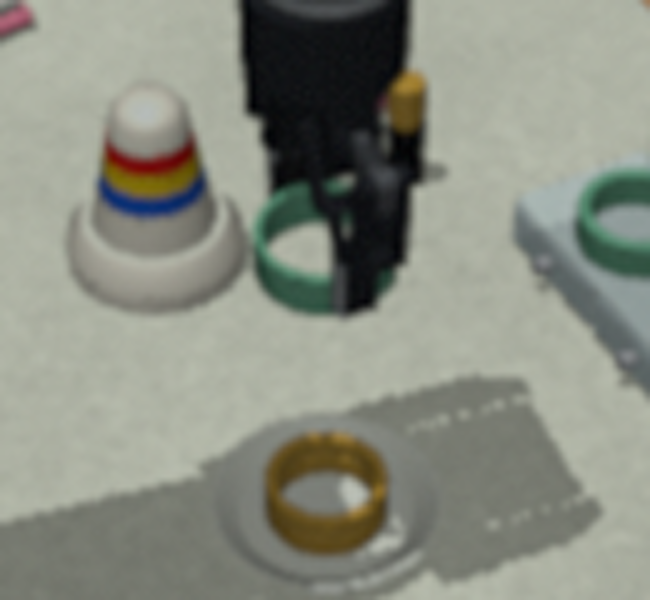

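The side view shows the green bangle lifted level at crop (325,245), with both brass rings still in the dish at (325,490). Next I'll move it above the cone.

```bash
python3 -m crank '[{"x":0.02,"y":0.4,"z":0,"roll":0},{"x":0.02,"y":0.7,"z":0,"roll":0},{"x":0.02,"y":0.8,"z":0,"roll":0},{"x":0.02,"y":0.8,"z":0,"roll":0},{"x":0.02,"y":0.7,"z":0,"roll":0},{"x":0.02,"y":0.37,"z":0,"roll":0},{"x":0,"y":0,"z":0.3,"roll":0},{"x":0,"y":0,"z":0.3,"roll":0},{"x":0,"y":0,"z":0,"roll":0},{"x":0,"y":0,"z":0,"roll":0}]'; python3 w.py 5 140,270,150,270 180,310,80,200
```

```text
t: 6.85
tool_pos: [0.5589, 0.2297, 0.1556]
tool_rot: [-0.105, -3.139, 0.0]
contact_force: [-0.2, -0.1, 0.1]
opening: 0.0691
6.95 [0.55945334 0.23015055 0.15672035] [-0.41394824  0.35288421 -0.26032791] 0.06855427754334226 0.007150097044293544
```

View pics/s_5.png

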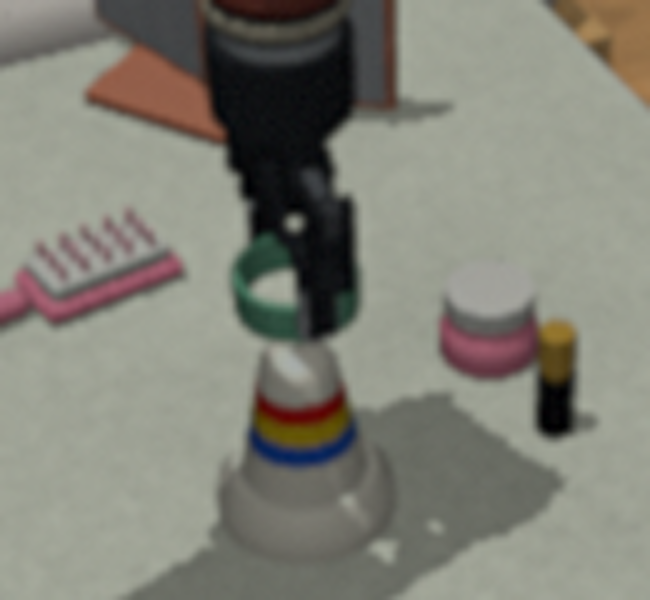

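View pics/t_5.png

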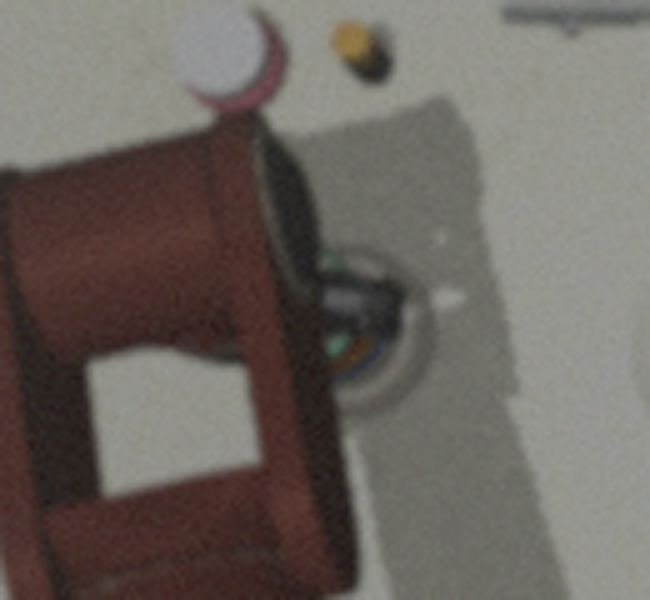

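```bash
python3 - <<'E'
from m import *
from m2 import bandpred
t,s=pickle.load(open("im_5.pkl","rb"))
m,b=blobs(s,60,95,50,30,(215,265,110,155),5); print(b)
q=np.argwhere(m)[:,::-1]; print("green ext",q.min(0),q.max(0))
a=np.linspace(0,2*np.pi,72)
for xy in((.559,.230),(.557,.2315),(.559,.2325)):
  for z in (.146,.148): 
    P=w2px(s,[[xy[0]+.035*np.cos(c),xy[1]+.035*np.sin(c),zz] for c in a for zz in(z,z+.024)]); print(xy,z,P.min(0),P.max(0))
for nm,lo,hi in(("red",170,8),("yel",18,35),("blu",100,125)): print(nm,blobs(s,lo,hi,60,40,(220,262,150,190))[1])
for p in((.5566,.2316),(.558,.2306)): print(w2px(s,[*p,.118]), w2px(s,[*p,.0]))
E
```

```text
[(np.int32(160), array([232.68, 136.96])), (np.int32(25), array([248.48, 140.64]))]
green ext [227 126] [250 147]
(0.559, 0.23) 0.146 [225.72724493 126.00650016] [252.10151622 149.12054929]
(0.559, 0.23) 0.148 [225.67657419 125.41062068] [252.0806259  148.53589254]
(0.557, 0.2315) 0.146 [224.816566   125.91325692] [251.20039156 149.02047373]
(0.557, 0.2315) 0.148 [224.7648889  125.31738985] [251.1785158  148.43581984]
(0.559, 0.2325) 0.146 [225.3532018  125.51685872] [251.70266345 148.59133354]
(0.559, 0.2325) 0.148 [225.30217429 124.92113836] [251.68136003 148.00678215]
red [(np.int32(61), array([239.69, 161.  ]))]
yel [(np.int32(78), array([239.92, 165.41]))]
blu [(np.int32(78), array([240.08, 169.95]))]
[[238.67967268 148.88749393]] [[240.62550844 180.20140393]]
[[239.29231283 148.94494364]] [[241.20160193 180.25864055]]
```

Bangle and cone axes agree within about 2 mm in the side view. I'll nudge 1 mm and lower onto the cone.

```bash
python3 -m crank '[{"x":0.02,"y":0.02,"z":0.1,"roll":0},{"x":0,"y":0,"z":0.2,"roll":0},{"x":0,"y":0,"z":0.2,"roll":0},{"x":0,"y":0,"z":0.15,"roll":0},{"x":0,"y":0,"z":0.1,"roll":0},{"x":0,"y":0,"z":0.05,"roll":0},{"x":0,"y":0,"z":0,"roll":0}]'; python3 -m crank '[{"x":0,"y":0,"z":0.04,"roll":0},{"x":0,"y":0,"z":0,"roll":0}]';  python3 w.py 6 140,270,150,270 180,310,80,200
```

```text
t: 7.82
tool_pos: [0.5578, 0.2319, 0.1079]
tool_rot: [-0.103, -3.14, 0.0]
contact_force: [0.5, 0.9, 0.3]
opening: 0.0687
t: 8.07
tool_pos: [0.5578, 0.2319, 0.1056]
tool_rot: [0.103, 3.14, -0.0]
contact_force: [0.0, -0.8, -0.7]
opening: 0.069
8.175 [0.55784495 0.23191086 0.10570106] [ 0.24253718 -0.5704997  -0.55533616] 0.06864421830947247 0.0008270339060908163
```

View pics/s_6.png

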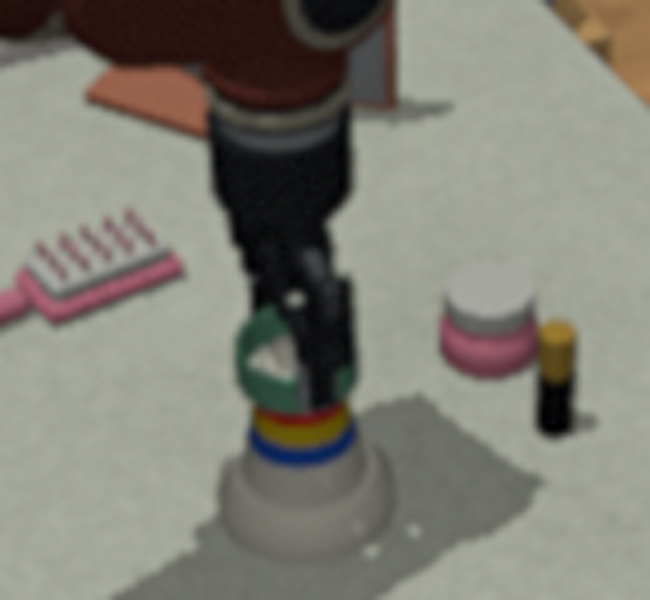

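```bash
for i in 1 2 3; do :; done; python3 -m crank '[{"x":0,"y":0,"z":0.04,"roll":0},{"x":0,"y":0,"z":0,"roll":0}]'; python3 -m crank '[{"x":0,"y":0,"z":0.04,"roll":0},{"x":0,"y":0,"z":0,"roll":0}]'; python3 -m crank '[{"x":0,"y":0,"z":0.03,"roll":0},{"x":0,"y":0,"z":0,"roll":0}]'; python3 -m crank '[{"x":0,"y":0,"z":0.03,"roll":0},{"x":0,"y":0,"z":0,"roll":0}]'
```

```text
t: 8.43
tool_pos: [0.5575, 0.2318, 0.1028]
tool_rot: [-0.103, -3.139, 0.0]
contact_force: [-0.3, -1.5, -0.9]
opening: 0.0688
t: 8.68
tool_pos: [0.5575, 0.2318, 0.1004]
tool_rot: [-0.103, -3.139, 0.0]
contact_force: [-0.2, 0.3, -0.6]
opening: 0.0684
t: 8.93
tool_pos: [0.5576, 0.2319, 0.0987]
tool_rot: [-0.103, -3.14, 0.0]
contact_force: [1.3, 0.5, -0.2]
opening: 0.0688
t: 9.18
tool_pos: [0.5576, 0.2318, 0.0969]
tool_rot: [-0.103, -3.14, 0.0]
contact_force: [0.1, -0.1, -1.2]
opening: 0.0686
```

```bash
python3 -m crank '[{"x":0,"y":0,"z":0.05,"roll":0},{"x":0,"y":0,"z":0,"roll":0}]'; python3 -m crank '[{"x":0,"y":0,"z":0.04,"roll":0},{"x":0,"y":0,"z":0,"roll":0}]'; python3 -m crank '[{"x":0,"y":0,"z":0.03,"roll":0},{"x":0,"y":0,"z":0,"roll":0}]'; python3 w.py 7 140,270,150,270 180,310,80,200
```

```text
t: 9.43
tool_pos: [0.5575, 0.2318, 0.0937]
tool_rot: [-0.103, -3.139, 0.0]
contact_force: [0.7, -0.1, -1.5]
opening: 0.0689
t: 9.68
tool_pos: [0.5576, 0.2318, 0.0914]
tool_rot: [-0.103, -3.139, 0.0]
contact_force: [-0.3, -0.1, 0.3]
opening: 0.0684
t: 9.93
tool_pos: [0.5577, 0.2319, 0.0898]
tool_rot: [-0.103, -3.14, 0.0]
contact_force: [0.1, 0.4, -0.9]
opening: 0.0684
10.025 [0.55773896 0.23188205 0.08988528] [0.46408507 0.1908179  0.0139292 ] 0.0684380208065981 0.0017074881129087824
```

View pics/s_7.png

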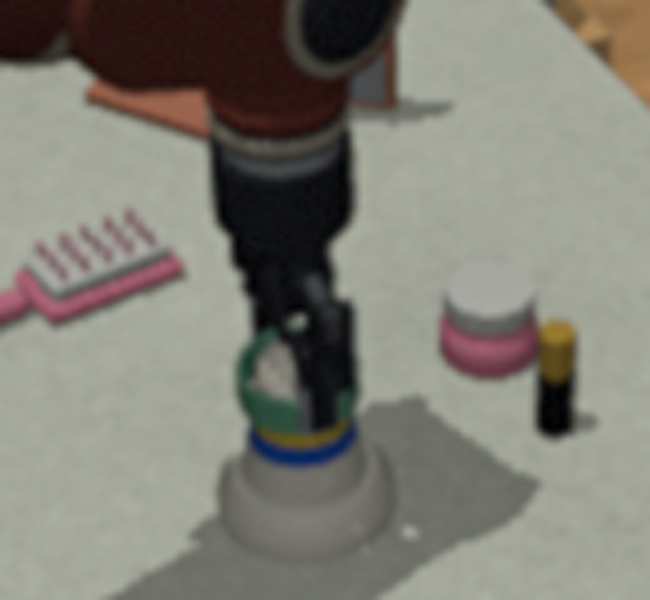

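```bash
python3 -m crank '[{"x":0,"y":0,"z":0.03,"roll":0},{"x":0,"y":0,"z":0,"roll":0}]'; python3 -m crank '[{"x":0,"y":0,"z":0.02,"roll":0},{"x":0,"y":0,"z":0,"roll":0}]'; python3 -m crank '[{"x":0,"y":0,"z":0.02,"roll":0},{"x":0,"y":0,"z":0,"roll":0}]'; python3 -m crank '[{"x":0,"y":0,"z":0.02,"roll":0},{"x":0,"y":0,"z":0,"roll":0}]'; python3 w.py 8 140,270,150,270 180,310,80,200
```

```text
t: 10.28
tool_pos: [0.5576, 0.2318, 0.0879]
tool_rot: [-0.103, -3.14, 0.0]
contact_force: [0.1, 0.1, -0.8]
opening: 0.0683
t: 10.52
tool_pos: [0.5576, 0.2319, 0.0867]
tool_rot: [-0.103, -3.14, 0.0]
contact_force: [0.6, -0.0, -0.4]
opening: 0.0687
t: 10.78
tool_pos: [0.5576, 0.2318, 0.0855]
tool_rot: [-0.103, -3.14, 0.0]
contact_force: [0.4, 1.0, 0.0]
opening: 0.0687
t: 11.02
tool_pos: [0.5576, 0.2318, 0.0843]
tool_rot: [-0.103, -3.14, 0.0]
contact_force: [0.0, 0.8, 1.2]
opening: 0.0684
11.125 [0.55771346 0.2318958  0.08448797] [ 0.54209827 -0.48362865 -0.65823536] 0.06867614616149566 0.0015130917773634237
```

View pics/s_8.png

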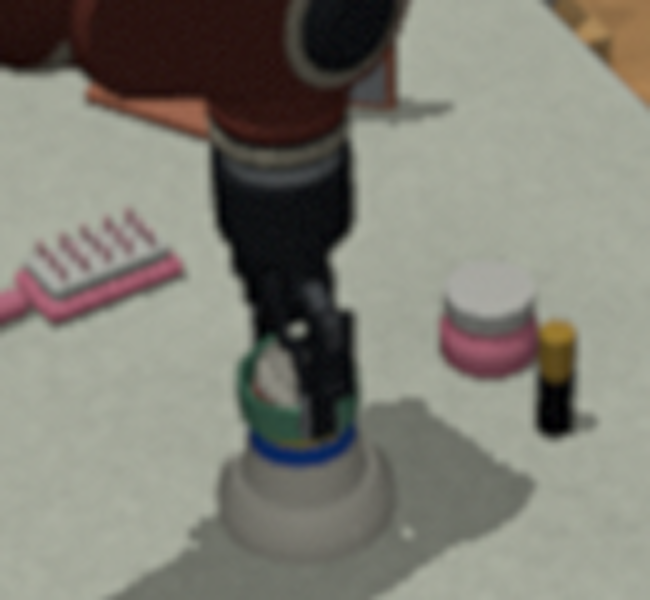

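```bash
python3 -m crank '[{"x":0,"y":0,"z":0.03,"roll":0},{"x":0,"y":0,"z":0,"roll":0}]'; python3 -m crank '[{"x":0,"y":0,"z":0.03,"roll":0},{"x":0,"y":0,"z":0,"roll":0}]'; python3 -m crank '[{"x":0,"y":0,"z":0.03,"roll":0},{"x":0,"y":0,"z":0,"roll":0}]'; python3 -m crank '[{"x":0,"y":0,"z":0.02,"roll":0},{"x":0,"y":0,"z":0,"roll":0}]'; python3 w.py 9 140,270,150,270 180,310,80,200
```

```text
t: 11.38
tool_pos: [0.5576, 0.2318, 0.0825]
tool_rot: [-0.103, -3.14, 0.0]
contact_force: [-0.0, -0.3, -0.2]
opening: 0.0685
t: 11.62
tool_pos: [0.5576, 0.2319, 0.0807]
tool_rot: [-0.103, -3.14, 0.0]
contact_force: [0.3, -0.4, -0.5]
opening: 0.0688
t: 11.88
tool_pos: [0.5577, 0.2317, 0.079]
tool_rot: [-0.103, -3.14, 0.001]
contact_force: [-0.1, -1.6, -0.4]
opening: 0.0686
t: 12.12
tool_pos: [0.5578, 0.2316, 0.0779]
tool_rot: [-0.103, -3.14, 0.001]
contact_force: [-0.8, -1.5, 0.3]
opening: 0.0689
12.225 [0.55779174 0.2316502  0.07796803] [-0.17161116 -2.80639248  0.99670388] 0.06856409922842063 0.00234033298643772
```

View pics/s_9.png

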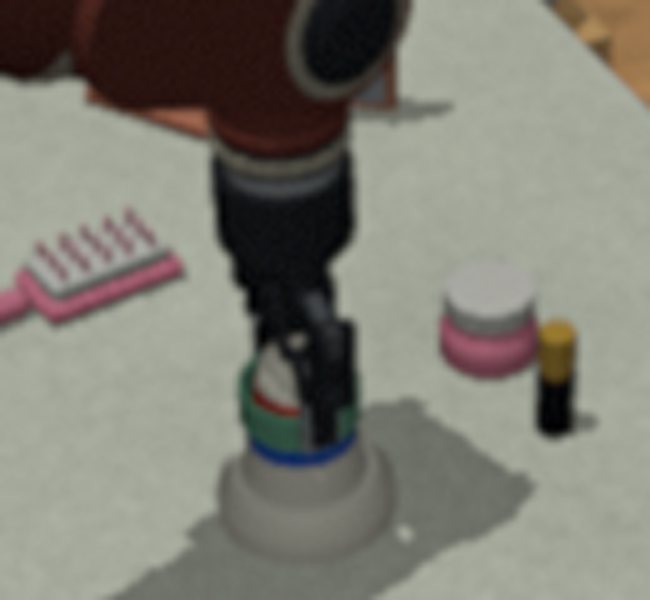

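Side force along -y is building, so the axis is about 1 mm too far towards +y. I'll correct that and continue.

```bash
python3 -m crank '[{"x":0,"y":-0.015,"z":0,"roll":0},{"x":0,"y":0,"z":0,"roll":0}]'; python3 -m crank '[{"x":0,"y":0,"z":0.02,"roll":0},{"x":0,"y":0,"z":0,"roll":0}]'; python3 -m crank '[{"x":0,"y":0,"z":0.02,"roll":0},{"x":0,"y":0,"z":0,"roll":0}]';
```

```text
t: 12.48
tool_pos: [0.5576, 0.2312, 0.0778]
tool_rot: [-0.104, -3.14, -0.001]
contact_force: [0.6, -0.4, -0.5]
opening: 0.069
t: 12.72
tool_pos: [0.5576, 0.2311, 0.0765]
tool_rot: [-0.103, -3.14, -0.0]
contact_force: [-0.4, -0.4, -0.3]
opening: 0.0686
t: 12.98
tool_pos: [0.5576, 0.2309, 0.0754]
tool_rot: [-0.103, -3.14, 0.0]
contact_force: [-0.7, 0.6, 0.1]
opening: 0.0687
```

```bash
python3 -m crank '[{"x":0,"y":0,"z":0.02,"roll":0},{"x":0,"y":0,"z":0,"roll":0}]'; python3 -m crank '[{"x":0,"y":0,"z":0.015,"roll":0},{"x":0,"y":0,"z":0,"roll":0}]'
```

```text
t: 13.22
tool_pos: [0.5578, 0.2308, 0.0743]
tool_rot: [0.103, 3.14, -0.001]
contact_force: [0.2, -0.7, 1.4]
opening: 0.0686
t: 13.48
tool_pos: [0.5578, 0.2307, 0.0736]
tool_rot: [0.103, 3.14, -0.001]
contact_force: [-0.5, -2.7, 2.7]
opening: 0.0688
```

```bash
python3 -m crank '[{"x":0,"y":-0.005,"z":0.015,"roll":0},{"x":0,"y":0,"z":0,"roll":0}]'; python3 -m crank '[{"x":0,"y":0,"z":0.01,"roll":0},{"x":0,"y":0,"z":0,"roll":0}]';  python3 w.py 10 140,270,150,270 180,310,80,200
```

```text
t: 13.72
tool_pos: [0.5579, 0.2306, 0.0728]
tool_rot: [0.103, 3.14, -0.0]
contact_force: [-0.8, -2.6, 4.0]
opening: 0.0683
t: 13.98
tool_pos: [0.5579, 0.2306, 0.0725]
tool_rot: [0.103, 3.139, -0.001]
contact_force: [-0.5, -3.9, 6.2]
opening: 0.0684
14.075 [0.55793435 0.23054892 0.07257168] [-2.23727202 -3.92029475  6.17013363] 0.0685667115969755 0.0015139834948576093
```

View pics/s_10.png

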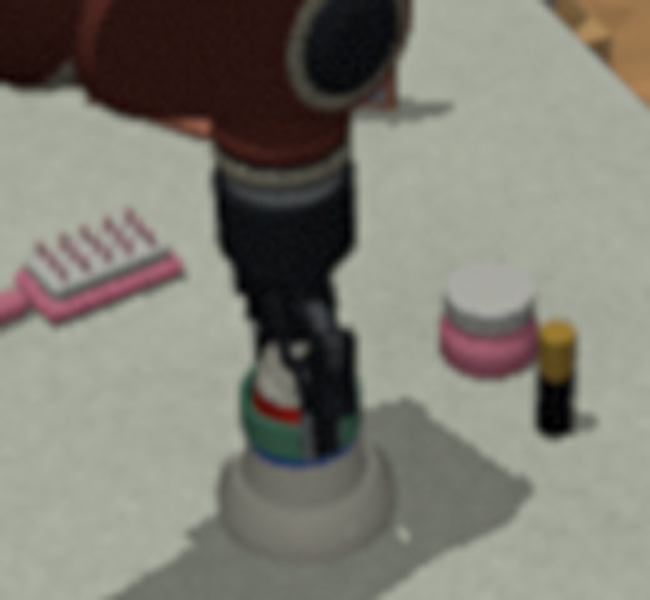

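It has stopped, with 6 N resisting from below and a thin blue band under the edge. Now I'll release.

```bash
python3 -m crank '[{"x":0,"y":0,"z":0,"roll":0},{"x":0,"y":0,"z":0,"roll":0},{"x":0,"y":0,"z":0,"roll":0},{"x":0,"y":0,"z":0,"roll":0}]' 0; python3 -m crank '[{"x":0,"y":0,"z":-0.1,"roll":0},{"x":0,"y":0,"z":-0.3,"roll":0},{"x":0,"y":0,"z":-0.6,"roll":0},{"x":0,"y":0,"z":-0.8,"roll":0},{"x":0,"y":0,"z":-0.6,"roll":0},{"x":0,"y":0,"z":0,"roll":0}]' 0;  python3 w.py 11 140,270,150,270 180,310,80,200
```

```text
t: 14.58
tool_pos: [0.5575, 0.2308, 0.0716]
tool_rot: [-0.103, -3.14, -0.0]
contact_force: [-0.2, 0.2, 0.1]
opening: 0.0853
t: 15.32
tool_pos: [0.5602, 0.2314, 0.2224]
tool_rot: [0.103, 3.13, 0.005]
contact_force: [0.2, -0.7, 0.1]
opening: 0.0855
15.425 [0.55783609 0.23073981 0.21698037] [ 0.21457364  0.24139235 -0.47757355] 0.08568187931871295 0.038333117391832226
```

View pics/s_11.png

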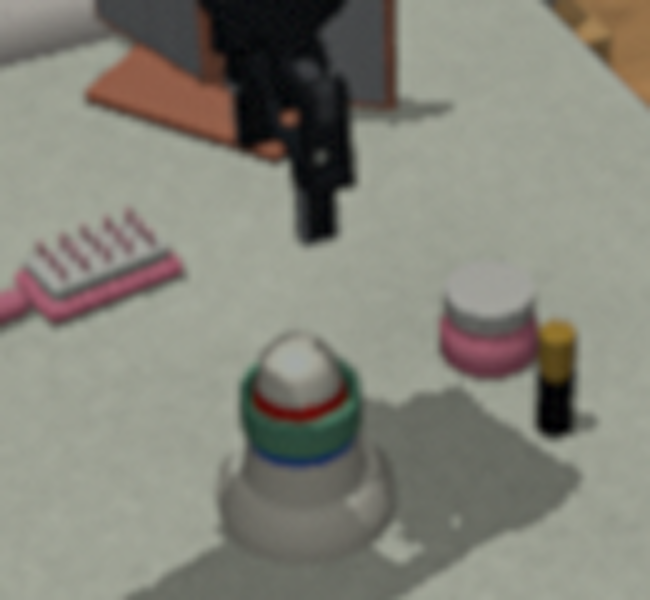

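The view shows the bangle on the cone with blue directly under its lower edge at crop (300,460), and it looks level. I'll check that numerically.

```bash
python3 - <<'E'
from m import *
t,s=pickle.load(open("im_11.pkl","rb"))
m,b=blobs(s,60,95,50,30,(222,258,140,180),5); print(b)
q=np.argwhere(m)[:,::-1]
e=cv2.moments(cv2.convexHull(np.vstack([q+o for o in([.5,.5],[-.5,-.5],[.5,-.5],[-.5,.5])]).astype(np.float32)));c=[e["m10"]/e["m00"],e["m01"]/e["m00"]]; print("ext",q.min(0),q.max(0),c,e["m00"])
a=np.linspace(0,2*np.pi,72)
for z in(.063,.065,.067,.070,.078):
    xy=(.5570,.2312); P=w2px(s,[[xy[0]+.035*np.cos(k),xy[1]+.035*np.sin(k),zz] for k in a for zz in(z,z+.024)]); print(z,P.min(0),P.max(0),ringpred(s,xy,z,z+.024,.035))
# lower edge per column, upper edge per column
for u in range(q[:,0].min(),q[:,0].max()+1,3): v=q[q[:,0]==u][:,1]; print(u,v.min(),v.max(),end="; ")
g=s["img"][150:185,220:262,::-1]; cv2.imwrite("pics/z11.png",cv2.resize(g,None,fx=16,fy=16,interpolation=cv2.INTER_CUBIC))
E
```

```text
[(np.int32(161), array([240.35, 165.15]))]
ext [229 154] [251 170] [239.82297297297296, 161.7153153153153] 370.0
0.063 [226.9071596 149.6032849] [252.11358391 172.24499537] (array([239.58449667, 160.8906171 ]), 475.41836707945913)
0.065 [226.85999322 149.0579776 ] [252.09361787 171.71109585] (array([239.55109752, 160.35093825]), 476.21885808743536)
0.067 [226.81272612 148.51152845] [252.07360984 171.17605205] (array([239.51762673, 159.81011645]), 477.02131134446245)
0.07 [226.74163587 147.68970594] [252.04351878 170.37133277] (array([239.46728793, 158.99673111]), 478.22843223949894)
0.078 [226.55094189 145.48548666] [251.96280924 168.2126918 ] (array([239.33226498, 156.81499616]), 481.4682700902922)
229 155 165; 232 164 169; 235 165 170; 238 165 170; 241 165 170; 244 165 170; 247 163 169; 250 155 167;
```

View pics/z11.png

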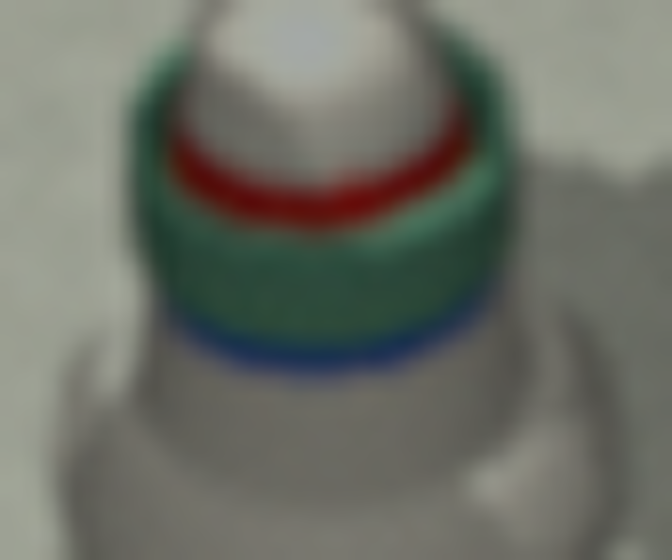

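Fits the 65 mm stop with a level rim, so the band is blue and the pointer target is 0.105 (board y = +45 mm). Next I'll measure the pointer in both views.

```bash
python3 - <<'E'
from m import *
from h import *
t,s=pickle.load(open("im0.pkl","rb"))
for nm,lo,hi in(("red",170,8),("yel",18,35),("blu",100,125)):
    for a,c in blobs(s,lo,hi,60,40,(296,365,272,350))[1]: print(nm,a,c,px2w(s,*c,.012)[:2].round(4))
yv=np.array([-.066,-.998]); xv=np.array([.998,-.066]) # board x = y rotated -90
print("x axis",xv)
for p in((363.3,210),(362.3,235.5)): print("whisker top",px2w(t,*p,.014)[:2].round(4))
crop(s,285,375,265,355,7,"pics/s_board.png")
# project model onto both, origin guesses
for o in((.5489,-.2642),(.548,-.2634)):
    for y in(-.06+.015,-.06+.105):
        c=np.array(o)+yv*y; print(o,y,c.round(4),"top px z.057",w2px(t,[*c,.057]).round(1),"side z.057",w2px(s,[*c,.057]).round(1))
E
```

```text
red 103 [336.6  299.32] [ 0.579  -0.2512]
red 113 [312.67 308.77] [ 0.5167 -0.2472]
yel 107 [343.15 309.83] [ 0.577  -0.2818]
yel 117 [318.8  319.58] [ 0.5146 -0.2776]
blu 106 [349.87 320.61] [ 0.5751 -0.3122]
blu 114 [325.21 330.75] [ 0.5126 -0.308 ]
x axis [ 0.998 -0.066]
whisker top [ 0.5889 -0.2252]
whisker top [ 0.5137 -0.2231]
(0.5489, -0.2642) -0.045 [ 0.5519 -0.2193] top px z.057 [[364.  221.5]] side z.057 [[320.9 282.4]]
(0.5489, -0.2642) 0.045 [ 0.5459 -0.3091] top px z.057 [[395.8 224.4]] side z.057 [[340.3 314.1]]
(0.548, -0.2634) -0.045 [ 0.551  -0.2185] top px z.057 [[363.7 221.8]] side z.057 [[320.4 282.3]]
(0.548, -0.2634) 0.045 [ 0.545  -0.3083] top px z.057 [[395.5 224.8]] side z.057 [[339.7 314. ]]
```

View pics/s_board.png

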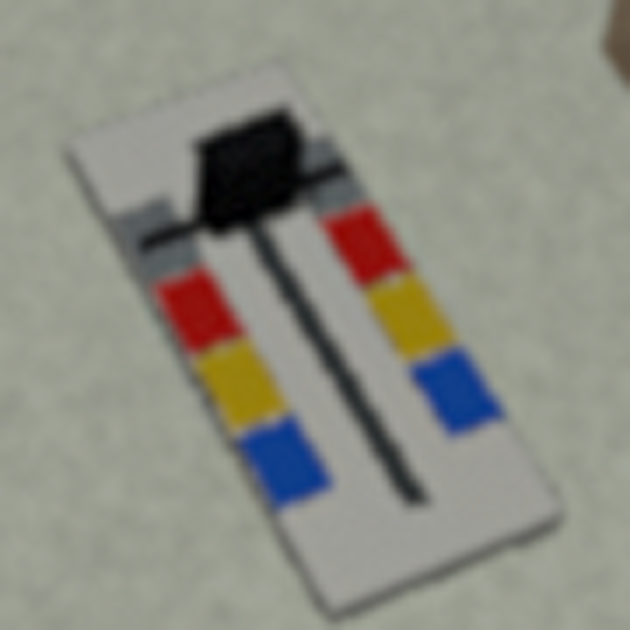

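```bash
python3 -m crank '[{"x":-0.042,"y":-0.84,"z":0,"roll":0},{"x":-0.042,"y":-0.84,"z":0,"roll":0},{"x":-0.042,"y":-0.84,"z":0,"roll":0},{"x":-0.042,"y":-0.84,"z":0,"roll":0},{"x":-0.042,"y":-0.84,"z":0,"roll":0},{"x":-0.042,"y":-0.84,"z":0,"roll":0},{"x":-0.042,"y":-0.84,"z":0,"roll":0},{"x":-0.042,"y":-0.84,"z":0,"roll":0},{"x":-0.042,"y":-0.86,"z":0,"roll":0}]' 0; python3 -m crank '[{"x":0,"y":0,"z":0.8,"roll":0},{"x":0,"y":0,"z":0.7,"roll":0},{"x":0,"y":0,"z":0.3,"roll":0},{"x":0,"y":0,"z":0,"roll":0},{"x":0,"y":0,"z":0,"roll":0}]' 0;  python3 w.py 12 310,440,150,270 260,390,220,340
```

```text
t: 16.55
tool_pos: [0.5492, -0.2257, 0.2138]
tool_rot: [-0.103, -3.137, -0.003]
contact_force: [0.1, -0.3, 0.5]
opening: 0.0855
t: 17.18
tool_pos: [0.5515, -0.225, 0.1098]
tool_rot: [0.103, 3.137, -0.002]
contact_force: [1.1, -0.6, 0.8]
opening: 0.0854
17.275 [ 0.5517721  -0.22517289  0.11030686] [ 0.10688627 -0.33335916  0.00466408] 0.08516897206122247 0.0045885842517609104
```

View pics/s_12.png

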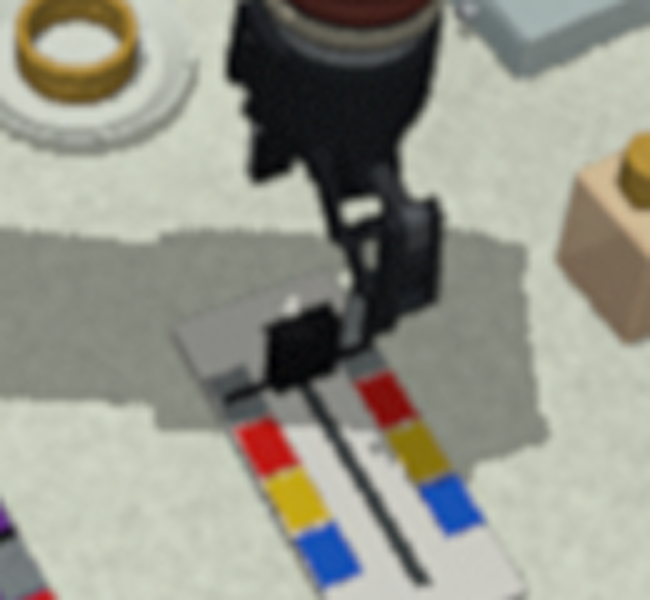

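```bash
python3 -m crank '[{"x":0,"y":0,"z":0.6,"roll":0},{"x":0,"y":0,"z":0.4,"roll":0},{"x":0,"y":0,"z":0.15,"roll":0},{"x":0,"y":0,"z":0.05,"roll":0},{"x":0,"y":0,"z":0,"roll":0},{"x":0,"y":0,"z":0,"roll":0}]' 0; python3 w.py 13 310,440,150,270 260,390,220,340
```

```text
t: 18.02
tool_pos: [0.5512, -0.2251, 0.0372]
tool_rot: [0.103, 3.138, -0.002]
contact_force: [-0.7, -0.1, -0.1]
opening: 0.0853
18.125 [ 0.5509499  -0.22492936  0.03683396] [-0.35501423  0.35075245 -0.47170825] 0.08518372435099353 0.005455716139770803
```

View pics/s_13.png

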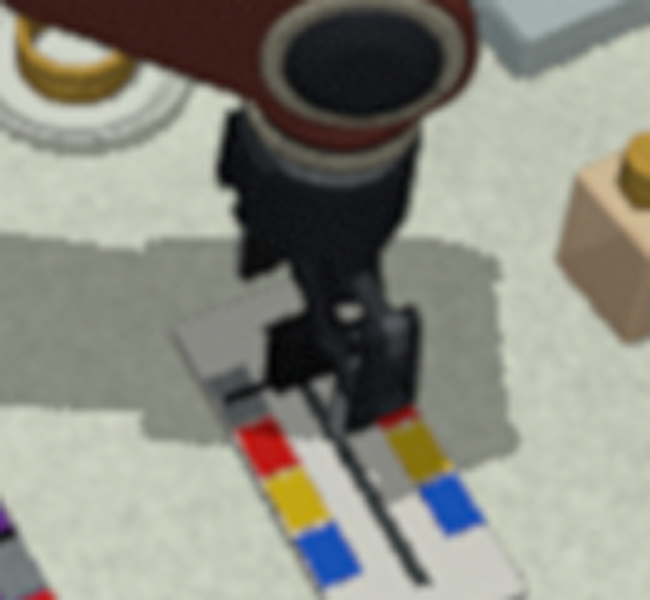

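```bash
python3 - <<'E'
from h import *
import pickle
t,s=pickle.load(open("im_13.pkl","rb"))
T=np.array([.551,-.2249,.0368])
for dz in(-.005,.03): print(dz,((w2px(s,T+[-.0656*.0426,-.0426,dz])-[260,220])*5).round(0))
for p in((.5506,-.2244,.057),(.5506,-.2244,.014)): print(((w2px(s,p)-[260,220])*5).round())
E
```

```text
-0.005 [[349. 427.]]
0.03 [[356. 383.]]
[[308. 321.]]
[[301. 375.]]
```

View pics/t_13.png

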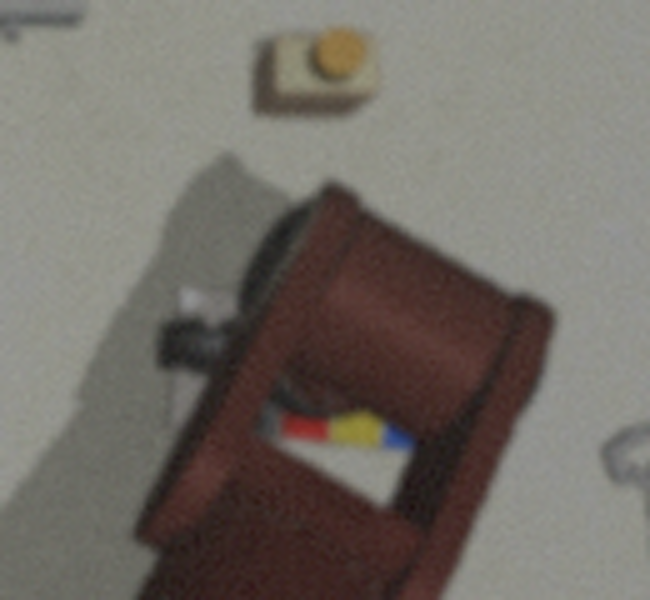

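The pointer stands between the jaws at side crop (305,345), so I'll close on it.

```bash
python3 -m crank '[{"x":0,"y":0,"z":0,"roll":0},{"x":0,"y":0,"z":0,"roll":0},{"x":0,"y":0,"z":0,"roll":0},{"x":0,"y":0,"z":0,"roll":0},{"x":0,"y":0,"z":0,"roll":0},{"x":0,"y":0,"z":0,"roll":0},{"x":0,"y":0,"z":0,"roll":0}]' 1 25; python3 w.py 14 310,440,150,270 260,390,220,340
```

```text
t: 19.0
tool_pos: [0.5504, -0.2245, 0.0359]
tool_rot: [-0.103, -3.14, -0.0]
contact_force: [-0.4, 0.7, 0.8]
opening: 0.0154
19.1 [ 0.55036705 -0.2245352   0.03596058] [-1.02790383  1.23072634  2.24961786] 0.01541989981470744 0.0015132470490956842
```

View pics/s_14.png

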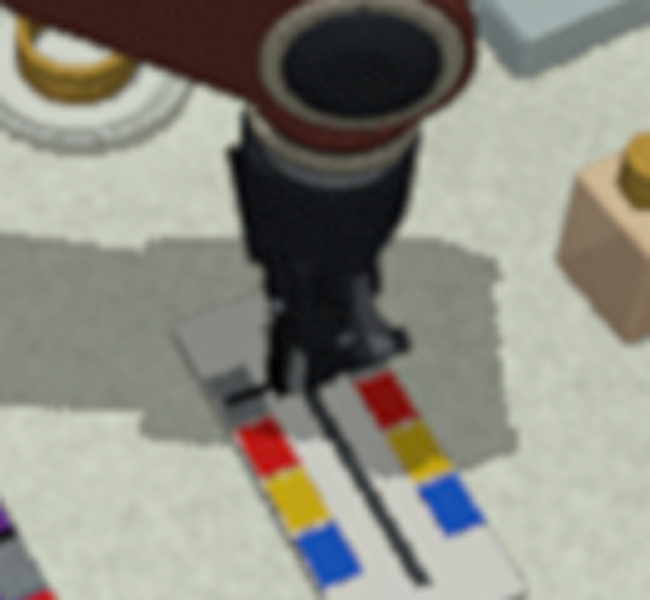

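```bash
python3 -m crank '[{"x":0,"y":-0.1,"z":0,"roll":0},{"x":0,"y":-0.25,"z":0,"roll":0},{"x":0,"y":-0.3,"z":0,"roll":0},{"x":0,"y":-0.3,"z":0,"roll":0},{"x":0,"y":-0.25,"z":0,"roll":0},{"x":0,"y":-0.15,"z":0,"roll":0},{"x":0,"y":-0.06,"z":0,"roll":0},{"x":0,"y":0,"z":0,"roll":0},{"x":0,"y":0,"z":0,"roll":0}]'; python3 w.py 15 310,440,150,270 280,390,260,360
```

```text
t: 20.23
tool_pos: [0.5447, -0.3092, 0.0359]
tool_rot: [-0.103, -3.14, 0.001]
contact_force: [-2.0, -1.2, 0.9]
opening: 0.0153
20.325 [ 0.54473411 -0.3090347   0.03594361] [-2.38963439 -1.14707909  2.96053856] 0.015473650122449507 0.0026971092498293894
```

View pics/s_15.png

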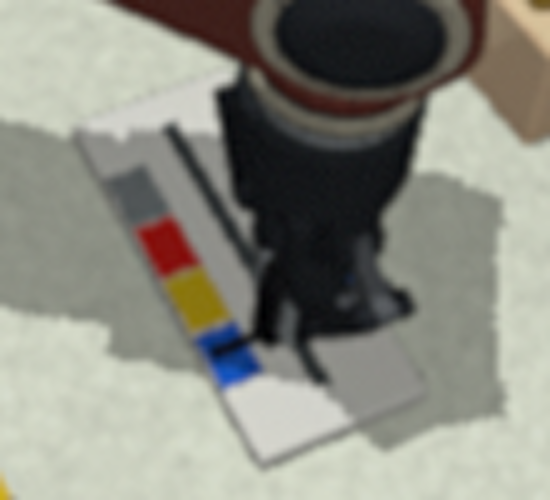

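View pics/t_15.png

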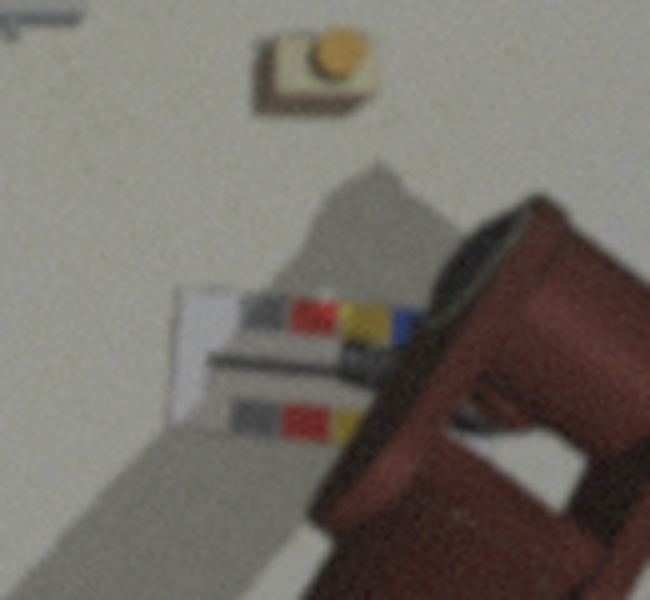

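The whisker sits in blue near its middle, at side crop (230,348). I'll release and lift away to measure it unobstructed.

```bash
python3 -m crank '[{"x":0,"y":0,"z":0,"roll":0},{"x":0,"y":0,"z":0,"roll":0},{"x":0,"y":0,"z":0,"roll":0},{"x":0,"y":0,"z":0,"roll":0},{"x":0,"y":0,"z":0,"roll":0}]' 0; python3 -m crank '[{"x":0,"y":0,"z":-0.3,"roll":0},{"x":0,"y":0,"z":-0.7,"roll":0},{"x":0,"y":0,"z":-0.8,"roll":0},{"x":0,"y":0,"z":-0.8,"roll":0},{"x":0.8,"y":0.3,"z":-0.3,"roll":0},{"x":0.8,"y":0.3,"z":0,"roll":0},{"x":0.8,"y":0.3,"z":0,"roll":0},{"x":0,"y":0,"z":0,"roll":0},{"x":0,"y":0,"z":0,"roll":0}]' 0; python3 w.py 16 310,440,150,270 280,390,260,360
```

```text
t: 20.95
tool_pos: [0.5449, -0.309, 0.0359]
tool_rot: [0.103, 3.14, 0.0]
contact_force: [0.1, 0.1, -0.1]
opening: 0.0854
t: 22.08
tool_pos: [0.4053, -0.2462, 0.2115]
tool_rot: [0.104, 3.137, -0.003]
contact_force: [-0.5, 0.4, 0.2]
opening: 0.0856
22.175 [ 0.40576069 -0.24641974  0.21114723] [ 0.05171086 -0.47033068 -0.41775231] 0.08558605196924188 0.01647132454955369
```

View pics/s_16.png

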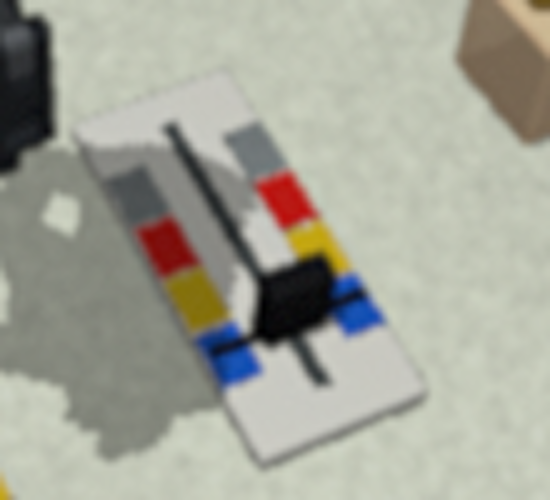

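View pics/t_16.png

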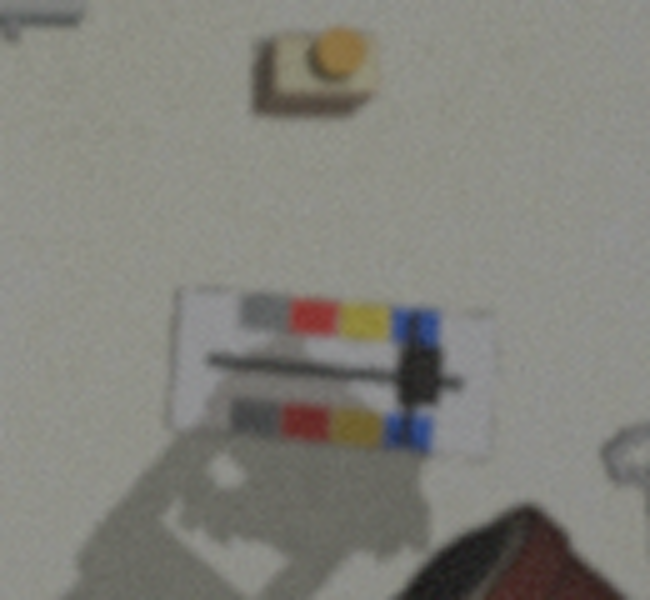

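```bash
cat > p.py <<'E'
from m import *
from scipy.ndimage import map_coordinates
import sys
t0,s0=pickle.load(open("im0.pkl","rb"))
t,s=pickle.load(open(sys.argv[1],"rb"))
def fit(d,box):
    P=[];Q=[]
    for nm,lo,hi,y in(("red",170,8,-.015),("yel",18,35,.015),("blu",100,125,.045)):
        for a,c in blobs(d,lo,hi,60,40,box)[1]: P.append(c);Q.append(y)
    return P,Q
for n,d0,d,box in(("top",t0,t,(335,425,195,250)),("side",s0,s,(296,365,272,350))):
    P,Q=fit(d0,box); W=np.array([px2w(d0,*c,.012)[:2] for c in P]); Q=np.array(Q); X=np.tile([1,-1],3)*.031
    # rigid fit (Kabsch) board (x,y)->world
    B=np.c_[X,Q]; # decide sign by world x: larger x = +x board
    B[:,0]=np.where(W[:,0]>np.array([W[Q==q][:,0].mean() for q in Q]),.031,-.031)
    mb,mw=B.mean(0),W.mean(0); U,S,V=np.linalg.svd((B-mb).T@(W-mw)); R=(U@V).T; o=mw-R@mb
    print(n,"origin",o.round(4),"yaxis",R[:,1].round(4),"resid mm",((W-(B@R.T+o))*1e3).round(1).tolist())
    g=d["img"].astype(float)
    gb=g.max(2)
    for zw in(.013,.018,.023):
        r=[]
        for x in(.029,.033,-.029,-.033):
            ys=np.linspace(.030,.060,121); pw=np.array([np.r_[o+R@[x,y],zw] for y in ys]); q=w2px(d,pw)
            v=map_coordinates(gb,[q[:,1],q[:,0]],order=1); w=np.clip(np.median(v)-8-v,0,None); 
            w[(ys<.034)|(ys>.056)]=0; r.append((ys*w).sum()/w.sum()*1e3)
        print(" z",zw,"whisker y mm",np.round(r,1),np.mean(r).round(2))
E
python3 p.py im_16.pkl
```

```text
top origin [ 0.5488 -0.2647] yaxis [-0.0619 -0.9981] resid mm [[0.5, 1.1], [-0.1, 0.5], [1.0, 0.3], [-1.1, 0.3], [-0.1, -1.3], [-0.3, -1.0]]
 z 0.013 whisker y mm [43.7 43.6 43.2 43. ] 43.4
 z 0.018 whisker y mm [42.4 42.4 41.9 41.7] 42.13
 z 0.023 whisker y mm [41.2 41.2 40.6 40.4] 40.86
side origin [ 0.5468 -0.2647] yaxis [-0.0658 -0.9978] resid mm [[0.3, 0.6], [-0.2, 0.5], [0.2, -0.1], [-0.3, 0.0], [0.3, -0.5], [-0.3, -0.5]]
 z 0.013 whisker y mm [41.4 42.1 41.5 41.1] 41.53
 z 0.018 whisker y mm [43.4 44.5 44.1 43.6] 43.91
 z 0.023 whisker y mm [46.  46.8 46.3 45.9] 46.24
```

```bash
cat > pb.py <<'E'
from m import *
import sys
t,s=pickle.load(open(sys.argv[1],"rb"))
for n,d,o,ya,box,thr in(("top",t,[.5488,-.2647],[-.0619,-.9981],(382,404,215,235),80),("side",s,[.5468,-.2647],[-.0658,-.9978],(325,350,308,332),45)):
    ya=np.array(ya);xa=np.array([-ya[1],ya[0]]);o=np.array(o)
    g=cv2.resize(d["img"],None,fx=4,fy=4,interpolation=cv2.INTER_CUBIC).max(2); m=np.zeros_like(g); u0,u1,v0,v1=[k*4 for k in box]
    m[v0:v1,u0:u1]=g[v0:v1,u0:u1]<thr
    m=cv2.morphologyEx(m,cv2.MORPH_OPEN,np.ones((25,25),np.uint8))
    M=cv2.moments(m,True); c=np.array([M["m10"],M["m01"]])/M["m00"]/4-.375; print(n,"obs",c.round(2),"area",M["m00"]/16)
    for y in(.040,.0425,.045,.0475):
        P=[np.r_[o+xa*a+ya*(y+b),z] for a in(-.017,.017) for b in(-.008,.008) for z in(.016,.057)]
        h=cv2.convexHull(w2px(d,P).astype(np.float32)); M=cv2.moments(h); print("  y",y,[round(M["m10"]/M["m00"],2),round(M["m01"]/M["m00"],2)],round(M["m00"],1))
E
python3 pb.py im_16.pkl
```

```text
top obs [393.37 224.63] area 88.5625
  y 0.04 [392.38, 224.64] 115.7
  y 0.0425 [393.25, 224.72] 116.0
  y 0.045 [394.12, 224.79] 116.4
  y 0.0475 [394.99, 224.87] 116.8
side obs [338.26 319.79] area 173.75
  y 0.04 [337.55, 317.72] 269.2
  y 0.0425 [338.1, 318.64] 269.8
  y 0.045 [338.66, 319.56] 270.3
  y 0.0475 [339.22, 320.49] 270.8
```

Both cameras place the pointer at board y ≈ 43 mm, with the blue centre at about 45–46 mm, so it is roughly 2 mm short. There is time to regrip and nudge it.

```bash
python3 -m crank '[{"x":-0.8,"y":-0.3,"z":0,"roll":0},{"x":-0.8,"y":-0.3,"z":0,"roll":0},{"x":-0.8,"y":-0.3,"z":0.3,"roll":0},{"x":0,"y":0,"z":0.8,"roll":0},{"x":0,"y":0,"z":0.8,"roll":0},{"x":0,"y":0,"z":0.7,"roll":0},{"x":0,"y":0,"z":0.2,"roll":0},{"x":0,"y":0,"z":0.1,"roll":0},{"x":0,"y":0,"z":0,"roll":0},{"x":0,"y":0,"z":0,"roll":0}]' 0; python3 -m crank '[{"x":0,"y":0,"z":0,"roll":0},{"x":0,"y":0,"z":0,"roll":0},{"x":0,"y":0,"z":0,"roll":0},{"x":0,"y":0,"z":0,"roll":0},{"x":0,"y":0,"z":0,"roll":0},{"x":0,"y":0,"z":0,"roll":0}]' 1 25
```

```text
t: 23.42
tool_pos: [0.5461, -0.3099, 0.0381]
tool_rot: [0.103, 3.137, -0.003]
contact_force: [-0.3, 0.2, 1.0]
opening: 0.0853
t: 24.18
tool_pos: [0.5448, -0.309, 0.036]
tool_rot: [-0.103, -3.14, -0.0]
contact_force: [-2.3, -0.1, 1.2]
opening: 0.0157
```

```bash
python3 -m crank '[{"x":0,"y":-0.02,"z":0,"roll":0},{"x":0,"y":-0.02,"z":0,"roll":0},{"x":0,"y":0,"z":0,"roll":0},{"x":0,"y":0,"z":0,"roll":0}]'; python3 -m crank '[{"x":0,"y":0,"z":0,"roll":0},{"x":0,"y":0,"z":0,"roll":0},{"x":0,"y":0,"z":0,"roll":0},{"x":0,"y":0,"z":0,"roll":0},{"x":0,"y":0,"z":0,"roll":0}]' 0; python3 -m crank '[{"x":0,"y":0,"z":-0.3,"roll":0},{"x":0,"y":0,"z":-0.7,"roll":0},{"x":0,"y":0,"z":-0.8,"roll":0},{"x":0,"y":0,"z":-0.8,"roll":0},{"x":0.8,"y":0.3,"z":-0.3,"roll":0},{"x":0.8,"y":0.3,"z":0,"roll":0},{"x":0.8,"y":0.3,"z":0,"roll":0},{"x":0,"y":0,"z":0,"roll":0},{"x":0,"y":0,"z":0,"roll":0}]' 0; python3 w.py 17 310,440,150,270 280,390,260,360; python3 p.py im_17.pkl; python3 pb.py im_17.pkl; python3 - <<'E'
import pickle,cv2
t,s=pickle.load(open("im_17.pkl","rb"))
cv2.imwrite("pics/top17.png",t["img"][:,:,::-1]);cv2.imwrite("pics/side17.png",s["img"][:,:,::-1])
E
```

```text
t: 24.68
tool_pos: [0.5446, -0.3115, 0.036]
tool_rot: [-0.103, -3.14, 0.0]
contact_force: [-2.3, 0.8, 2.6]
opening: 0.0156
t: 25.3
tool_pos: [0.5447, -0.3115, 0.0359]
tool_rot: [-0.103, -3.14, 0.0]
contact_force: [0.6, -0.2, 0.4]
opening: 0.0853
t: 26.42
tool_pos: [0.4051, -0.2486, 0.2115]
tool_rot: [0.104, 3.137, -0.003]
contact_force: [-0.0, -0.6, 0.2]
opening: 0.0855
26.525 [ 0.40559796 -0.24880786  0.21114107] [-0.74441425 -0.44799899 -0.50593924] 0.0851831547902688 0.01608525006962649
top origin [ 0.5488 -0.2647] yaxis [-0.0619 -0.9981] resid mm [[0.5, 1.1], [-0.1, 0.5], [1.0, 0.3], [-1.1, 0.3], [-0.1, -1.3], [-0.3, -1.0]]
 z 0.013 whisker y mm [46.4 46.6 45.8 45.9] 46.17
 z 0.018 whisker y mm [45.2 45.3 44.5 44.6] 44.91
 z 0.023 whisker y mm [43.9 44.1 43.3 43.3] 43.66
side origin [ 0.5468 -0.2647] yaxis [-0.0658 -0.9978] resid mm [[0.3, 0.6], [-0.2, 0.5], [0.2, -0.1], [-0.3, 0.0], [0.3, -0.5], [-0.3, -0.5]]
 z 0.013 whisker y mm [41.3 44.7 44.4 43.8] 43.58
 z 0.018 whisker y mm [42.6 47.  46.8 46.3] 45.69
 z 0.023 whisker y mm [46.3 48.9 48.7 48.9] 48.21
top obs [394.17 224.67] area 85.6875
  y 0.04 [392.38, 224.64] 115.7
  y 0.0425 [393.25, 224.72] 116.0
  y 0.045 [394.12, 224.79] 116.4
  y 0.0475 [394.99, 224.87] 116.8
side obs [338.79 320.78] area 174.375
  y 0.04 [337.55, 317.72] 269.2
  y 0.0425 [338.1, 318.64] 269.8
  y 0.045 [338.66, 319.56] 270.3
  y 0.0475 [339.22, 320.49] 270.8
```

View pics/t_17.png

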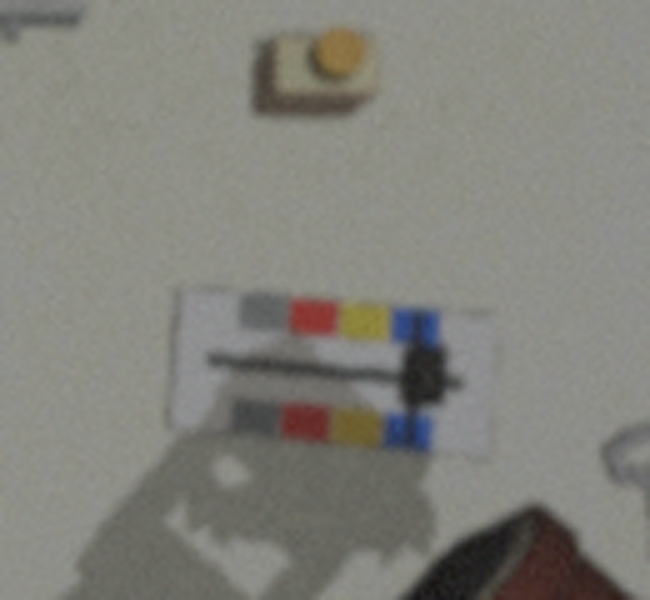

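View pics/side17.png

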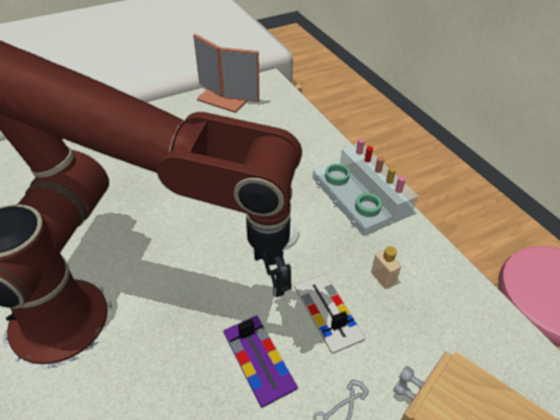

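View pics/top17.png

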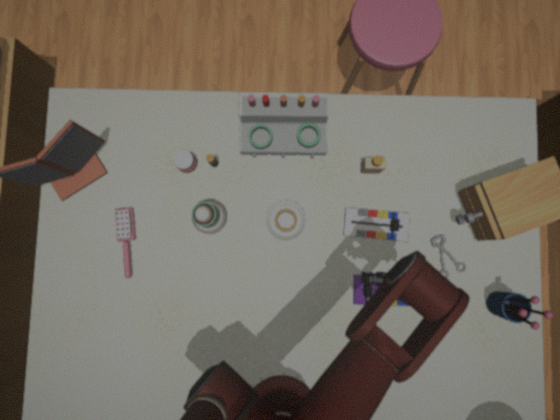

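The top view shows the whisker in the middle of both blue patches (crop (415,325) and (410,430)). The green ring is on the cone at (208,213), the brass rings are in the dish at (286,219), and the other two green bangles are at (261,137) and (308,135). The arm is clear, so I'll hand in.

```bash
python3 - <<'E'
from station import ctrl
print(ctrl.get_obs()["t"], ctrl.finish_job())
E
```

```text
the job is handed in; nothing more can be done
26.525 None
```

I handed the job in at 26.5 s. The jade-green bangle is on the sizing cone, and the black pointer is at the middle of the blue patches.

- **Bangle:** I gripped the green bangle from the dish pile and lowered it onto the cone until it pushed back with about 6 N, then released it. The side view shows it level with its lower edge about 65 mm high and blue directly under that edge.
- **Pointer:** The first placing read about 2 mm short of the blue centre, so I regripped it and moved it about 2.4 mm. Afterwards the whiskers read about 45.3 mm along the board in the top view, against a target of 45 mm. The side camera agreed for the whiskers, but its estimate from the pointer block read 2–3 mm farther along. I trusted that less because the block's lit top was missed in that measurement.
- **Other items:** Both brass rings stayed in the dish. The other two green bangles and the surrounding items looked unmoved in the last pictures. The robot was touching nothing at the end.

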